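Ring the bell and show the soap recipe's next step

ROBOT

A 7-joint arm with a two-finger parallel gripper is mounted at the origin on the work surface. World frame = base frame: x ahead of the robot, y to its left, z up, the work surface at z = 0. Lengths are in m, angles in rad, forces in N, time in s.
With the tool pointing down it reaches from about 0.35 to 0.9 m from the base axis. Payload 7.2 kg.
Tool frame: the origin (TCP) lies between the finger pads, 19 mm behind the fingertips; this is the grasp point; z points along the fingers, y is the line along which they close (so a half turn about z gives the same grasp; the last joint's range is limited). The gripper opens to 88 mm and grips with 3 to 60 N. Pads are 20 mm wide; open, the fingers measure 115 mm over their backs; the gripper's body (75 mm by 178 mm) begins 61 mm behind the grasp point.
Start: joints at [-1.288, 0.411, -0.013, 1.596, 0.006, 1.134, -0.082], TCP at [0.215, 0.587, 0.241] pointing down, gripper open.
Joint ranges: [-2.95, 2.95], [-0.29, 1.99], [-1.47, 1.44], [0.14, 2.54], [-1.03, 4.17], [0.13, 1.85], [-2.86, 2.86]. Speed limits (rad/s): [2.39, 2.39, 3.01, 3.01, 3.14, 3.14, 3.14].

INTERFACE

Orientations are given as a unit quaternion [w, x, y, z].
In Python, from workcell import monitor, imaging, job gives the robot as it stands.
- The arm moves only by the tool send_rows, never from a script. Its argument "series" is a list of rows, each a list of 6 numbers: the shift along the tool's x, y, z in m, then the turn, a rotation vector about the tool's x, y, z in rad. A call has exactly 5 rows; each row shifts and turns the commanded pose from where the row before left it, along the tool's axes as they then stand; what a row does not reach is not made up. A row lasts 1/12 s, in which the tool goes at most 41.7 mm and 7.16 degrees, less where a joint would pass 70% of its speed; a pose out of reach is approached as far as the arm can. A call is refused whole if a number of a shift passes 0.0417 or a number of a turn 0.125, either way. A call with a gripper value outside its range is refused whole. "claw" is the finger opening in m, from 0 to 0.0878, set as the call begins (left out, the last holds). The fingers move at their own pace and stop on an object; "force" is the grip in N (left out, the last holds). Time passes only in rows, so rows that do not move let the fingers close, or fill a call up. It gives the time, the measured TCP pose, the force, the opening and the grip force at its end, in the units of the state.
- monitor.get_state(): the state, without advancing time (a new reading comes with each control period).
- imaging.get_image(name): name is "side" or "top"; returns a dict with "img" (480x640x3 uint8, red, green, blue), "fx", "fy", "cx", "cy" (pixels), "T" (4x4, takes a point from camera to world coordinates). Camera axes: x right, y down, z forward; pixel columns grow to the right and rows downward; lengths in m; the calibration is good to about 2 mm. A picture is of the moment at which its call begins. There is no depth.
- job.job_done(): hands the job in; it is judged then, once.
The state is a dict: "t": time; "qpos": joint angles; "dq": joint speeds; "effort": joint torques, N m; "position": TCP position; "tool_rot": TCP orientation; "wrist_force": force on the tool from outside, world axes, zero at the start; "ft_torque": the same for the moment, N m; "grip_width": finger opening in m; "grip_force": force on a finger pad.
Only numpy, scipy, OpenCV 4.12 (cv2) and the standard library are available. Lean on these libraries where they do the work, as an engineer would, in place of code of your own. Each camera call takes 0.05 s, during which the arm holds its last target. There are 200 camera calls.

TASK

Show the children the next step of the soap making: press the plunger of the counter bell to ring it, then point at the shortest of the three dropper bottles, and last at the small round well of the pink mould. To point, keep the hand pointing down, come down from above until the fingertips are one to three centimetres over the centre of the thing without touching it, and stay there about two seconds; do not point at the other bottles or the large round well. Leave everything standing where it is, and finish with the hand still pointing at the small well.

Things in the scene. Friction and masses are not known exactly. Their poses are not given: they have to be found in the camera images.
- bell_top (a point): counter bell, fixed on the table: black foot 88 mm across, steel dome, and on top a small steel plunger 20 mm across; this point is the centre of the plunger's upper face, 70 mm above the table when not pressed; the dome's top is 21 mm lower
- bell_plunger (a joint): travel of the bell's plunger in m: 0 is up, 0.007 fully pressed; the bell rings at 0.004. A spring resists with 1.4 N at first and 4 N fully down and brings it back up
- mould: pink silicone soap mould, fixed on the table, 205 x 150 mm and 34 mm high, at any yaw; origin at the centre of its underside. Six wells 24 mm deep, open upwards: four oblong ones (50 x 56 mm) at the corners, and along the short middle line (its y axis) one large and one small round well
- small_round_well (a point): centre of the mouth of the small round well (34 mm across), level with the mould's top face, 34 mm above the table; 35 mm from the mould's centre on its -y axis
- large_round_well (a point): centre of the mouth of the large round well (54 mm across), 35 mm from the mould's centre on its +y axis; not to be pointed at
- short_bottle: short dropper bottle, loose: amber glass 34 mm across with a paper label and a white nozzle; 62 mm tall, standing on a wooden board 12 mm thick, about 85 mm from the next bottle in the row of three (order varies); origin at the centre of its underside
- short_bottle_top (a point): top centre of the short bottle's nozzle, 62 mm above its underside
- middle_bottle: middle dropper bottle, loose: amber glass 34 mm across with a paper label and a white nozzle; 84 mm tall, standing on a wooden board 12 mm thick, about 85 mm from the next bottle in the row of three (order varies); origin at the centre of its underside
- middle_bottle_top (a point): top centre of the middle bottle's nozzle, 84 mm above its underside
- tall_bottle: tall dropper bottle, loose: amber glass 34 mm across with a paper label and a white nozzle; 106 mm tall, standing on a wooden board 12 mm thick, about 85 mm from the next bottle in the row of three (order varies); origin at the centre of its underside
- tall_bottle_top (a point): top centre of the tall bottle's nozzle, 106 mm above its underside
- cup: clear plastic cup, 66 mm across, 75 mm tall, standing about 105 mm beyond the bell; loose, origin at the centre of its underside; to be left alone
- soap_bar: cream soap bar, 55 x 45 x 22 mm, lying about 110 mm from the bell on the robot's side; loose, origin at the centre of its underside; to be left alone
- beaker: clear plastic beaker, 80 mm across, 130 mm tall, near the far rim of the tray; loose, origin at the centre of its underside; to be left alone
- tub: open clear plastic tub, 100 x 150 x 75 mm, near the far rim; loose, origin at the centre of its underside; to be left alone
- spray_bottle: slim clear bottle with white cap, 42 mm across, 130 mm tall, near the far rim; loose, origin at the centre of its underside; to be left alone
- jar: glass jar, 60 mm across, 60 mm tall, near the far rim; loose, origin at the centre of its underside; to be left alone
Things that resemble listed ones, but are neither listed nor needed, are in the scene too. What is shaped like the middle_bottle but black or turquoise is not meant.

How it is judged:
On the way, in this order (a step that is already met when the one before it is completed fails the run):
1. the bell's plunger is pressed (4 mm or more) (value of joint bell_plunger above 0.004 m).
2. the tool points at the shortest bottle for 1.5 s: TCP within 15 mm sideways of its nozzle and 21 to 65 mm above it (fingertips about 2 to 46 mm), hand pointing down within 30 degrees (horizontal distance between the grasp point and short_bottle_top below 0.015 m and z of the grasp point in the frame of short_bottle_top between 0.021 and 0.065 m and angle between the grasp point's own z axis and vertical above 2.6 rad), for 1.5 s.
3. the tool points at the small round well for 1.5 s: TCP within 15 mm sideways of its centre and 21 to 65 mm above its mouth, hand pointing down within 30 degrees (horizontal distance between the grasp point and small_round_well below 0.015 m and z of the grasp point in the frame of small_round_well between 0.021 and 0.065 m and angle between the grasp point's own z axis and vertical above 2.6 rad), for 1.5 s.
At the end, for the whole second after the job is handed in: The TCP is still within 15 mm sideways of the small round well's centre and 21 to 65 mm above its mouth, hand pointing down within 30 degrees; the bell's plunger is up again; the three bottles stand upright within 10 mm, and the other things within 20 mm, of where they were (all of step 3 and value of joint bell_plunger below 0.002 m and distance of each of short_bottle, middle_bottle, tall_bottle from where it was at the start of the episode below 0.01 m and angle between each of short_bottle, middle_bottle, tall_bottle's own z axis and vertical below 0.1 rad and distance of each of cup, soap_bar, beaker, tub, spray_bottle, jar from where it was at the start of the episode below 0.02 m and linear speed of short_bottle below 0.02 m/s); the robot touches nothing.
It fails at once if a dropper bottle is touched with the fingers (contact force between the fingers and short_bottle above 0.5 N or contact force between the fingers and middle_bottle above 0.5 N or contact force between the fingers and tall_bottle above 0.5 N).
It fails at once if the mould is touched with the fingers (contact force between the fingers and mould above 0.5 N).
It fails at once if a bottle is pushed more than 10 mm, lifted or tipped (distance of any of short_bottle, middle_bottle, tall_bottle from where it was at the start of the episode above 0.01 m or angle between any of short_bottle, middle_bottle, tall_bottle's own z axis and vertical above 0.3 rad).
It fails at once if another thing on the tray is moved more than 20 mm or lifted (distance of any of cup, soap_bar, beaker, tub, spray_bottle, jar from where it was at the start of the episode above 0.02 m).
It fails at once if the tool points at another bottle or at the large round well (TCP within 12 mm sideways and less than 50 mm above it) ((horizontal distance between the grasp point and middle_bottle_top below 0.012 m and z of the grasp point in the frame of middle_bottle_top below 0.05 m) or (horizontal distance between the grasp point and tall_bottle_top below 0.012 m and z of the grasp point in the frame of tall_bottle_top below 0.05 m) or (horizontal distance between the grasp point and large_round_well below 0.012 m and z of the grasp point in the frame of large_round_well below 0.05 m)).
It also fails if it takes over 54 s, if anything falls off the work surface, if the arm or the gripper's body presses on something with over 40 N, if the wrist force passes 120 N, or if a joint passes its speed limit or range.

## Working session

There is one attempt and no reset: what is moved stays moved. The work goes in short steps, Python scripts to look and compute and a tool call to move; the robot and the scene stay as the last step left them, time stands still between calls to the robot, and variables do not carry over. Pictures are saved under pics/ and viewed, at most 10 in all, crops included, and the job is handed in when it is done.

Besides the shell and the picture viewer there is one more tool, called as a command line: name --pt "numbers of a row" for each row, then --argument value for the rest. send_rows: Moves the arm, as the interface text tells. Its arguments: {"type":"object","properties":{"series":{"type":"array"},"claw":{"type":"number"},"force":{"type":"number"}},"required":["series"]}

```bash
mkdir -p pics
python3 - <<'E'
from workcell import monitor, imaging
import cv2,pickle
s=monitor.get_state();print(s['t'],s['position'],s['tool_rot'],s['grip_width'])
d={}
for n in("side","top"):
    c=imaging.get_image(n);d[n]=c;cv2.imwrite(f"pics/{n}0.png",c["img"][:,:,::-1]);print(n,c["fx"],c["cx"],c["cy"],c["T"])
pickle.dump(d,open("d.pkl","wb"))
E
```

```text
0.0 [0.21466749 0.58648252 0.24051425] [-7.10047142e-05  1.74494040e-01  9.84657910e-01 -7.90417374e-04] 0.08751465906558031
side 535.2079848727569 310.3098906031449 230.18645981259476 [[ 0.85972932 -0.30745836  0.40784171  0.14074711]
 [-0.51074516 -0.51407584  0.68910479 -0.7595341 ]
 [-0.00220946 -0.80074677 -0.59899894  0.76979245]
 [ 0.          0.          0.          1.        ]]
top 558.6779862711086 319.4737697436399 249.6772785859029 [[ 0.02221168 -0.99355294  0.11117193  0.43961432]
 [-0.99973836 -0.02146587  0.00790112  0.00279895]
 [-0.00546378 -0.11131834 -0.99376978  1.29688018]
 [ 0.          0.          0.          1.        ]]
```

View pics/side0.png

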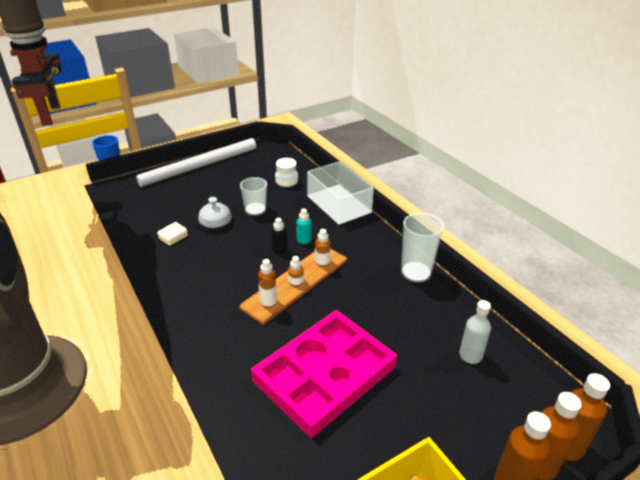

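View pics/top0.png

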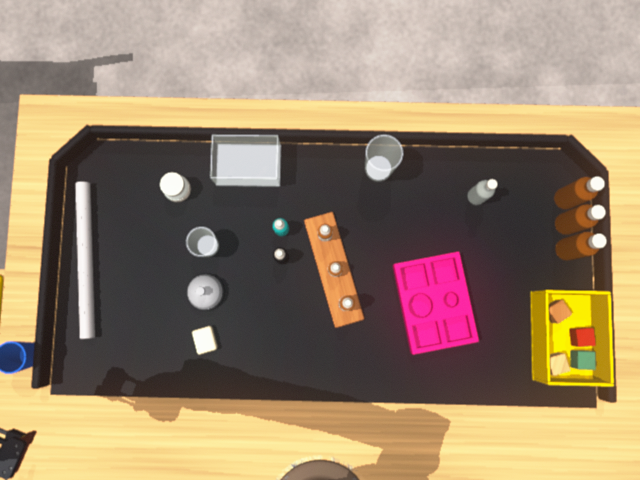

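The side view shows the bell plunger at about (213,201). The three amber bottles on the board have nozzles at (266,264), (296,260) and (322,234), and the mould's small well is at (340,373). The top view shows the plunger at (205,291), nozzles at (347,303), (335,267) and (325,230), and the small well at (452,299). The black and turquoise bottles off the board at (280,254) and (281,226) are not meant. The bottle in the middle of the row looks shortest, and I'll check that by triangulation and a crop.

```bash
cat > h.py <<'E'
import numpy as np,cv2,pickle
d=pickle.load(open("d.pkl","rb"))
def ray(n,p):
    c=d[n];r=c["T"][:3,:3]@np.array([(p[0]-c["cx"])/c["fx"],(p[1]-c["cy"])/c["fy"],1]);return c["T"][:3,3],r
def plane(n,p,z):
    o,r=ray(n,p);return o+r*(z-o[2])/r[2]
def tri(a,b):
    o1,r1=ray("top",a);o2,r2=ray("side",b);s=np.linalg.lstsq(np.c_[r1,-r2],o2-o1,rcond=None)[0]
    p,q=o1+r1*s[0],o2+r2*s[1];return (p+q)/2,np.linalg.norm(p-q)
def proj(n,P):
    c=d[n];q=np.linalg.inv(c["T"])@np.r_[P,1];return np.round([c["fx"]*q[0]/q[2]+c["cx"],c["fy"]*q[1]/q[2]+c["cy"]],1)
E
python3 - <<'E'
from h import *
np.set_printoptions(precision=4,suppress=True)
t=d["top"]["img"];s=d["side"]["img"]
def blobs(im,x0,y0,x1,y1):
    h=cv2.cvtColor(im[y0:y1,x0:x1],cv2.COLOR_RGB2HSV)
    m=((h[...,1]<60)&(h[...,2]>150)).astype(np.uint8)
    n,l,st,c=cv2.connectedComponentsWithStats(m)
    return [(c[i]+[x0,y0],st[i][2:]) for i in range(1,n) if st[i][4]>8]
for a in blobs(t,305,215,365,325):print("top",a)
for a in blobs(s,255,225,335,300):print("side",a)
for nm,a,b in [("tall?",(347,303),(266,264)),("short?",(335,267),(295.5,260)),("mid?",(325,230),(322,234)),("bell",(205,290.5),(213,201))]:print(nm,*tri(a,b))
# mould
for n,im in(("top",t),("side",s)):
    h=cv2.cvtColor(im,cv2.COLOR_RGB2HSV);m=((h[...,0]>150)&(h[...,0]<175)&(h[...,1]>150)&(h[...,2]>100)).astype(np.uint8)
    c=max(cv2.findContours(m,0,2)[0],key=cv2.contourArea);r=cv2.minAreaRect(c);print(n,r)
    if n=="top":
        B=np.array([plane(n,p,.034) for p in cv2.boxPoints(r)]);print(B,B.mean(0),np.linalg.norm(np.diff(B,axis=0),axis=1))
print("well",plane("top",(452,299.5),.034),plane("side",(340,373.5),.034),"large",plane("top",(421,305.5),.034))
k=[cv2.resize(t[y-28:y+28,x-28:x+28],(260,260),interpolation=2) for x,y in((205,291),(335,267),(452,299))]
q=[cv2.resize(s[y-28:y+28,x-28:x+28],(260,260),interpolation=2) for x,y in((213,211),(295,265),(340,373))]
cv2.imwrite("pics/crop.png",np.vstack([np.hstack(k),np.hstack(q)])[:,:,::-1])
E
```

```text
top (array([324.7083, 229.5694]), array([10, 10, 72], dtype=int32))
top (array([335.    , 267.2857]), array([ 9,  9, 63], dtype=int32))
top (array([347.0704, 302.5493]), array([ 9, 10, 71], dtype=int32))
side (array([277.8049, 226.9512]), array([ 9,  6, 41], dtype=int32))
side (array([322.3229, 234.875 ]), array([10, 12, 96], dtype=int32))
side (array([322.3692, 258.1154]), array([ 14,  11, 130], dtype=int32))
side (array([294.8932, 262.2524]), array([ 10,  13, 103], dtype=int32))
side (array([265.664, 265.8  ]), array([ 12,  14, 125], dtype=int32))
side (array([295.597 , 280.3731]), array([14,  7, 67], dtype=int32))
side (array([267.7437, 294.1625]), array([ 17,  12, 160], dtype=int32))
tall? [ 0.4616 -0.0491  0.1101] 0.0029972044972972215
short? [ 0.5403 -0.0229  0.0674] 0.001911140853979335
mid? [0.6189 0.0011 0.0878] 0.0010501353928608318
bell [0.4803 0.2622 0.0695] 0.0021848801448289337
top ((435.423095703125, 302.6153869628906), (94.33185577392578, 70.79792022705078), 78.69007110595703)
[[ 0.5533 -0.151   0.034 ]
 [ 0.5884 -0.3083  0.034 ]
 [ 0.3817 -0.3483  0.034 ]
 [ 0.3476 -0.1938  0.034 ]] [ 0.4678 -0.2503  0.034 ] [0.1612 0.2106 0.1582]
side ((323.7413635253906, 366.60345458984375), (92.54591369628906, 127.8965835571289), 49.76364517211914)
well [ 0.4746 -0.2877  0.034 ] [ 0.4783 -0.2864  0.034 ] large [ 0.4596 -0.2181  0.034 ]
```

View pics/crop.png

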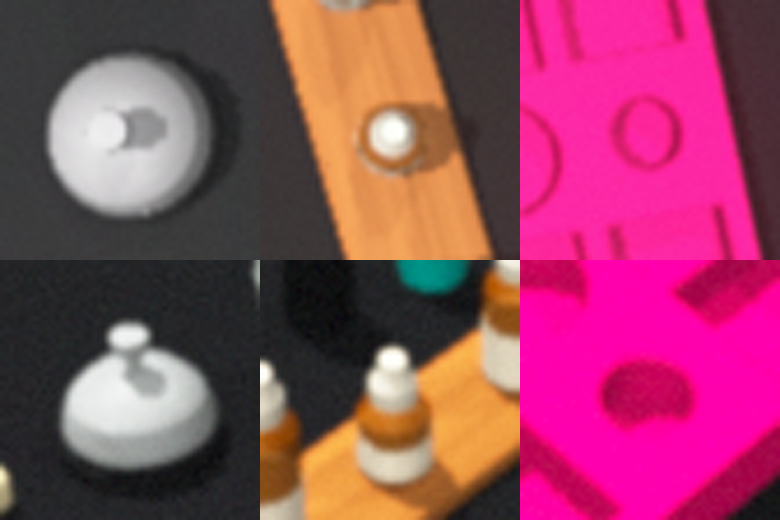

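All the candidates check out. The row's middle bottle, top (335,267) and side (295.6,257.5), is amber and stands on the board. Its triangulated top is the lowest of the three, 0.067 m against 0.088 and 0.110, so it is the short bottle. The crop also shows the plunger at top (200,291), and the round well on the mould's narrow side is clearly the small one.

Run:
```python
from h import *
from scipy.spatial.transform import Rotation as R
np.set_printoptions(precision=4,suppress=True)
A={"bell":((200,291),(212.8,199.5),.070),"short":((335.3,267.4),(295.6,257.8),.074),"well":((451.1,299.6),(339.5,373.5),.034)}
for k,(a,b,z) in A.items():print(k,*tri(a,b),plane("top",a,z),plane("side",b,z))
```

```text
bell [0.4813 0.2728 0.0672] 0.0026130880489299794 [0.48   0.2726 0.07  ] [0.4811 0.2681 0.07  ]
short [ 0.5395 -0.0237  0.074 ] 0.003203367658749039 [ 0.538  -0.0231  0.074 ] [ 0.5411 -0.0242  0.074 ]
well [ 0.4756 -0.2861  0.0351] 0.0030181912972157337 [ 0.4743 -0.2857  0.034 ] [ 0.4776 -0.286   0.034 ]
```

send_rows --pt "0 0 0 0 0 0" --pt "0 0 0 0 0 0" --pt "0 0 0 0 0 0" --pt "0 0 0 0 0 0" --pt "0 0 0 0 0 0" --claw 0

```text
t: 0.52
position: [0.2148, 0.5869, 0.2414]
tool_rot: [-0.0, 0.175, 0.985, 0.0]
wrist_force: [-1.3, 0.6, 0.2]
grip_width: 0.058
grip_force: 0.0
```

send_rows --pt "-0.0239 -0.0137 0 0 0 0" --pt "-0.0239 -0.0137 0 0 0 0" --pt "-0.0239 -0.0137 0 0 0 0" --pt "-0.0239 -0.0137 0 0 0 0" --pt "-0.0239 -0.0137 0 0 0 0"

```text
t: 0.93
position: [0.3042, 0.4805, 0.2414]
tool_rot: [0.0, 0.174, 0.985, 0.0]
wrist_force: [0.0, -0.3, 0.5]
grip_width: 0.0246
grip_force: 0.0
```

send_rows --pt "-0.0239 -0.0137 0 0 0 0" --pt "-0.0239 -0.0137 0 0 0 0" --pt "-0.0239 -0.0137 0 0 0 0" --pt "-0.0239 -0.0137 0 0 0 0" --pt "-0.0239 -0.0137 0 0 0 0"

```text
t: 1.35
position: [0.3929, 0.375, 0.2416]
tool_rot: [0.0, 0.174, 0.985, 0.0]
wrist_force: [0.4, -0.0, 0.8]
grip_width: 0.0005
grip_force: 0.0
```

send_rows --pt "-0.0239 -0.0137 0.02 0 0 0" --pt "-0.0239 -0.0137 0.02 0 0 0" --pt "-0.0239 -0.0137 0.02 0 0 0" --pt "-0.0239 -0.0137 0.02 0 0 0" --pt "-0.0239 -0.0137 0.02 0 0 0"

```text
t: 1.77
position: [0.4816, 0.2698, 0.1408]
tool_rot: [0.0, 0.174, 0.985, 0.0]
wrist_force: [0.5, 0.9, -0.5]
grip_width: 0.0005
grip_force: 0.0
```

send_rows --pt "0 0 0.01 0 0 0" --pt "0 0 0.01 0 0 0" --pt "0 0 0 0 0 0" --pt "0 0 0 0 0 0" --pt "0 0 0 0 0 0"

```text
t: 2.18
position: [0.4805, 0.2723, 0.1221]
tool_rot: [0.0, 0.173, 0.985, 0.001]
wrist_force: [-0.1, 1.1, -0.2]
grip_width: 0.0002
grip_force: 0.0
```

Run:
```python
from workcell import imaging,monitor
import cv2,numpy as np
s=monitor.get_state();print(s['position'],s['wrist_force'],s['grip_width'])
a=imaging.get_image("top")["img"][220:340,140:280];b=imaging.get_image("side")["img"][130:250,140:280]
cv2.imwrite("pics/bell1.png",cv2.resize(np.hstack([a,b]),(800,343),interpolation=2)[:,:,::-1])
```

```text
[0.48048556 0.27225134 0.12210699] [-0.07946744  1.07821563 -0.24344165] 0.000153367938510738
```

View pics/bell1.png

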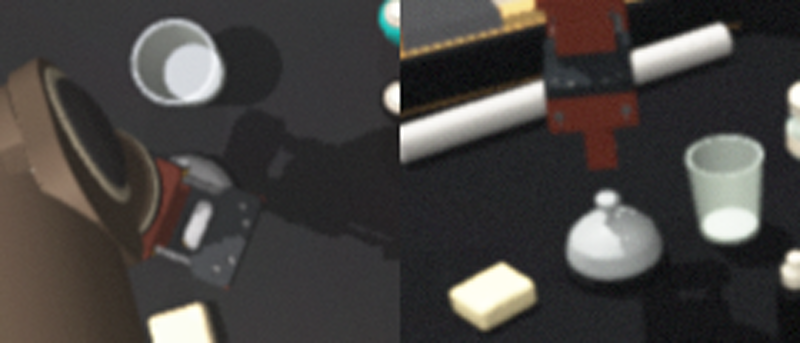

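The closed fingertips are in line over the plunger: in the crop, the tip is at (601,165) and the plunger at (607,198). The soap bar and cup are clear. Pressing now.

send_rows --pt "0 0 0.01 0 0 0" --pt "0 0 0.01 0 0 0" --pt "0 0 0.008 0 0 0" --pt "0 0 0.006 0 0 0" --pt "0 0 0 0 0 0"

```text
t: 2.7
position: [0.4801, 0.2706, 0.0858]
tool_rot: [-0.001, 0.174, 0.985, -0.001]
wrist_force: [-1.3, -0.5, 2.8]
grip_width: 0.0006
grip_force: 1.2
```

send_rows --pt "0 0 0.003 0 0 0" --pt "0 0 0.002 0 0 0" --pt "0 0 0 0 0 0" --pt "0 0 0 0 0 0" --pt "0 0 0 0 0 0"

```text
t: 3.12
position: [0.4805, 0.2707, 0.0824]
tool_rot: [-0.0, 0.174, 0.985, -0.0]
wrist_force: [-3.2, -0.5, 4.1]
grip_width: 0.0005
grip_force: 1.8
```

send_rows --pt "0 0 0.0015 0 0 0" --pt "0 0 0 0 0 0" --pt "0 0 0 0 0 0" --pt "0 0 0 0 0 0" --pt "0 0 0 0 0 0"

```text
t: 3.53
position: [0.4807, 0.2707, 0.0819]
tool_rot: [-0.0, 0.175, 0.985, 0.0]
wrist_force: [-4.5, -2.3, 13.7]
grip_width: 0.0009
grip_force: 7.0
```

send_rows --pt "0 0 -0.01 0 0 0" --pt "0 0 -0.02 0 0 0" --pt "0 0 -0.03 0 0 0" --pt "0 0 -0.03 0 0 0" --pt "0 0 -0.03 0 0 0"

```text
t: 3.95
position: [0.4811, 0.2705, 0.2023]
tool_rot: [0.0, 0.175, 0.985, 0.0]
wrist_force: [0.5, 0.9, 0.7]
grip_width: 0.0002
grip_force: 0.0
```

Force bottomed out at 13.7 N, so the plunger was fully pressed. Next is the short bottle.

send_rows --pt "-0.0156 -0.0256 0 0 0 0" --pt "-0.0156 -0.0256 0 0 0 0" --pt "-0.0156 -0.0256 0 0 0 0" --pt "-0.0156 -0.0256 0 0 0 0" --pt "-0.0156 -0.0256 0 0 0 0"

```text
t: 4.37
position: [0.5107, 0.1223, 0.2014]
tool_rot: [0.001, 0.174, 0.985, 0.0]
wrist_force: [0.6, 0.1, 0.0]
grip_width: 0.0003
grip_force: 0.0
```

send_rows --pt "-0.0156 -0.0256 0 0 0 0" --pt "-0.0156 -0.0256 0 0 0 0" --pt "-0.0156 -0.0256 0 0 0 0" --pt "-0.0156 -0.0256 0 0 0 0" --pt "-0.0156 -0.0256 0 0 0 0"

```text
t: 4.78
position: [0.5399, -0.025, 0.2013]
tool_rot: [0.001, 0.175, 0.985, 0.0]
wrist_force: [-0.6, 0.1, -1.5]
grip_width: 0.0006
grip_force: 0.0
```

send_rows --pt "0 0 0 0 0 0" --pt "0 0 0.01 0 0 0" --pt "0 0 0.01 0 0 0" --pt "0 0 0.01 0 0 0" --pt "0 0 0 0 0 0"

```text
t: 5.2
position: [0.5378, -0.0217, 0.1681]
tool_rot: [-0.002, 0.173, 0.985, -0.0]
wrist_force: [-1.2, -0.1, 0.2]
grip_width: 0.0006
grip_force: 0.0
```

Run:
```python
from workcell import imaging,monitor
import cv2,numpy as np
s=monitor.get_state();print(s['position'],s['tool_rot'])
b=imaging.get_image("side")["img"][150:330,170:370]
cv2.imwrite("pics/short1.png",cv2.resize(b,(600,540),interpolation=2)[:,:,::-1])
```

```text
[ 0.53781686 -0.02171454  0.16808055] [-1.97603108e-03  1.73342594e-01  9.84859560e-01 -2.96508080e-04]
```

View pics/short1.png

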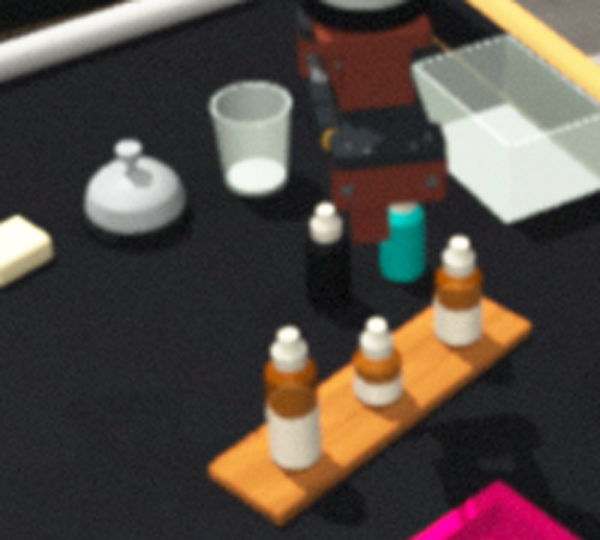

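The fingertip at crop (370,238) is straight above the short bottle's nozzle at (376,322), and the bell is up again. I'll come down 54 mm and hold for about 2 s.

send_rows --pt "0 0 0.012 0 0 0" --pt "0 0 0.012 0 0 0" --pt "0 0 0.012 0 0 0" --pt "0 0 0.01 0 0 0" --pt "0 0 0.008 0 0 0"

```text
t: 5.67
position: [0.5392, -0.0226, 0.116]
tool_rot: [-0.0, 0.174, 0.985, -0.0]
wrist_force: [-0.4, 0.2, -0.1]
grip_width: 0.0008
grip_force: 0.0
```

send_rows --pt "0 0 0 0 0 0" --pt "0 0 0 0 0 0" --pt "0 0 0 0 0 0" --pt "0 0 0 0 0 0" --pt "0 0 0 0 0 0"

```text
t: 6.08
position: [0.5398, -0.0233, 0.1174]
tool_rot: [0.001, 0.175, 0.985, 0.0]
wrist_force: [0.2, -0.2, 0.1]
grip_width: 0.0002
grip_force: 0.0
```

send_rows --pt "0 0 0 0 0 0" --pt "0 0 0 0 0 0" --pt "0 0 0 0 0 0" --pt "0 0 0 0 0 0" --pt "0 0 0 0 0 0"

```text
t: 6.5
position: [0.5394, -0.0233, 0.1169]
tool_rot: [0.0, 0.174, 0.985, 0.0]
wrist_force: [-0.9, -0.2, 1.1]
grip_width: 0.0007
grip_force: 0.0
```

send_rows --pt "0 0 0 0 0 0" --pt "0 0 0 0 0 0" --pt "0 0 0 0 0 0" --pt "0 0 0 0 0 0" --pt "0 0 0 0 0 0"

```text
t: 6.92
position: [0.5394, -0.0232, 0.1168]
tool_rot: [-0.0, 0.174, 0.985, 0.0]
wrist_force: [-0.6, -0.4, -1.2]
grip_width: 0.0003
grip_force: 0.0
```

Run:
```python
from workcell import imaging
import cv2,numpy as np
a=imaging.get_image("top")["img"][190:340,260:400];b=imaging.get_image("side")["img"][180:330,220:360]
cv2.imwrite("pics/short2.png",cv2.resize(np.hstack([a,b]),(800,428),interpolation=2)[:,:,::-1])
```

```text
(no output)
```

View pics/short2.png

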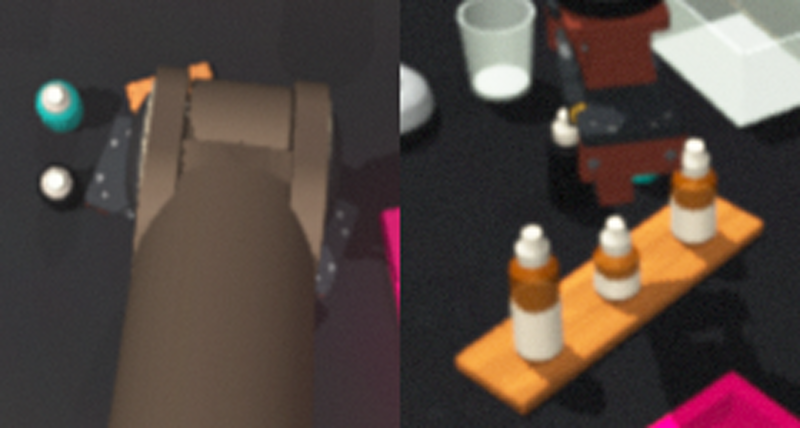

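The tips hang right over the short bottle's nozzle with a clear gap: in the crop, tip (613,205) over nozzle (614,222). I'll hold a little longer, then go up and over to the well.

send_rows --pt "0 0 0 0 0 0" --pt "0 0 0 0 0 0" --pt "0 0 0 0 0 0" --pt "0 0 0 0 0 0" --pt "0 0 0 0 0 0"

```text
t: 7.43
position: [0.5394, -0.0233, 0.1169]
tool_rot: [0.0, 0.175, 0.985, 0.0]
wrist_force: [0.3, 0.4, 0.5]
grip_width: 0.0006
grip_force: 0.0
```

send_rows --pt "0 0 0 0 0 0" --pt "0 0 0 0 0 0" --pt "0 0 0 0 0 0" --pt "0 0 0 0 0 0" --pt "0 0 0 0 0 0"

```text
t: 7.85
position: [0.5393, -0.0232, 0.1168]
tool_rot: [-0.0, 0.174, 0.985, 0.0]
wrist_force: [0.2, -0.6, 0.1]
grip_width: 0.0006
grip_force: 0.0
```

send_rows --pt "0 0 0 0 0 0" --pt "0 0 0 0 0 0" --pt "0 0 0 0 0 0" --pt "0 0 0 0 0 0" --pt "0 0 0 0 0 0"

```text
t: 8.27
position: [0.5394, -0.0232, 0.1168]
tool_rot: [0.0, 0.174, 0.985, 0.0]
wrist_force: [-0.8, -0.1, -0.7]
grip_width: 0.0002
grip_force: 0.0
```

send_rows --pt "0 0 -0.01 0 0 0" --pt "0 0 -0.02 0 0 0" --pt "0 0 -0.02 0 0 0" --pt "0 0 -0.02 0 0 0" --pt "0 0 -0.015 0 0 0"

```text
t: 8.68
position: [0.5398, -0.0234, 0.2043]
tool_rot: [0.001, 0.175, 0.985, 0.0]
wrist_force: [0.5, 0.2, -1.1]
grip_width: 0.0003
grip_force: 0.0
```

send_rows --pt "-0.0031 -0.0268 0 0 0 0" --pt "-0.0031 -0.0268 0 0 0 0" --pt "-0.0031 -0.0268 0 0 0 0" --pt "-0.0031 -0.0268 0 0 0 0" --pt "-0.0031 -0.0268 0 0 0 0"

```text
t: 9.1
position: [0.5075, -0.1556, 0.2028]
tool_rot: [0.0, 0.174, 0.985, 0.0]
wrist_force: [0.8, 0.3, 0.1]
grip_width: 0.0002
grip_force: 0.0
```

send_rows --pt "-0.0031 -0.0268 0 0 0 0" --pt "-0.0031 -0.0268 0 0 0 0" --pt "-0.0031 -0.0268 0 0 0 0" --pt "-0.0031 -0.0268 0 0 0 0" --pt "-0.0031 -0.0268 0 0 0 0"

```text
t: 9.52
position: [0.476, -0.2869, 0.2027]
tool_rot: [0.0, 0.175, 0.985, 0.0]
wrist_force: [0.0, -0.0, 0.4]
grip_width: 0.0005
grip_force: 0.0
```

send_rows --pt "0 0 0 0 0 0" --pt "0 0 0.02 0 0 0" --pt "0 0 0.02 0 0 0" --pt "0 0 0.02 0 0 0" --pt "0 0 0.01 0 0 0"

```text
t: 9.93
position: [0.4758, -0.2848, 0.1304]
tool_rot: [-0.001, 0.174, 0.985, 0.0]
wrist_force: [-0.4, 0.1, 0.1]
grip_width: 0.0006
grip_force: 0.0
```

Target TCP height is 0.074 m, so 56–58 mm remain.

send_rows --pt "0 0 0.015 0 0 0" --pt "0 0 0.015 0 0 0" --pt "0 0 0.012 0 0 0" --pt "0 0 0.008 0 0 0" --pt "0 0 0.006 0 0 0"

```text
t: 10.35
position: [0.4764, -0.2854, 0.0754]
tool_rot: [-0.0, 0.174, 0.985, 0.0]
wrist_force: [0.3, -0.3, -0.3]
grip_width: 0.0004
grip_force: 0.0
```

send_rows --pt "0 0 0 0 0 0" --pt "0 0 0 0 0 0" --pt "0 0 0 0 0 0" --pt "0 0 0 0 0 0" --pt "0 0 0 0 0 0"

```text
t: 10.77
position: [0.4767, -0.2857, 0.0764]
tool_rot: [0.0, 0.174, 0.985, -0.0]
wrist_force: [-1.2, 0.7, 0.6]
grip_width: 0.0006
grip_force: 0.0
```

send_rows --pt "0 0 0 0 0 0" --pt "0 0 0 0 0 0" --pt "0 0 0 0 0 0" --pt "0 0 0 0 0 0" --pt "0 0 0 0 0 0"

```text
t: 11.18
position: [0.4763, -0.2856, 0.0758]
tool_rot: [-0.0, 0.175, 0.985, 0.0]
wrist_force: [-0.2, 1.1, -0.3]
grip_width: 0.0002
grip_force: 0.0
```

Run:
```python
from workcell import imaging
import cv2
cv2.imwrite("pics/well.png",imaging.get_image("side")["img"][:,:,::-1])
```

```text
(no output)
```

View pics/well.png

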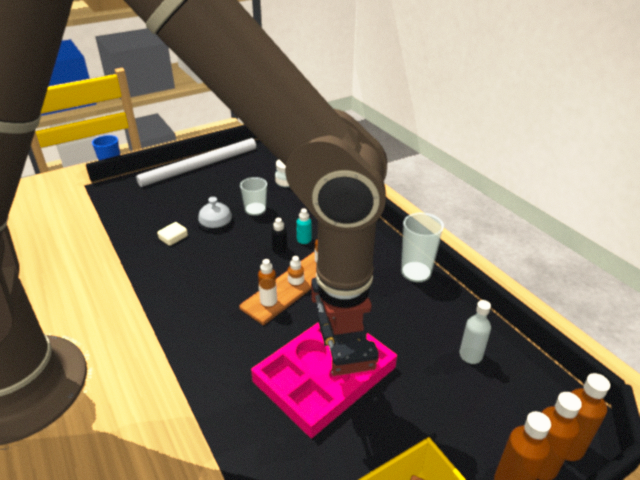

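The tips are over the small well at about (341,372), and nothing has moved. I'll finish the hold and hand in.

send_rows --pt "0 0 0 0 0 0" --pt "0 0 0 0 0 0" --pt "0 0 0 0 0 0" --pt "0 0 0 0 0 0" --pt "0 0 0 0 0 0"

```text
t: 11.65
position: [0.4764, -0.2856, 0.0758]
tool_rot: [0.0, 0.175, 0.985, 0.0]
wrist_force: [-0.0, 0.3, 0.0]
grip_width: 0.0007
grip_force: 0.0
```

send_rows --pt "0 0 0 0 0 0" --pt "0 0 0 0 0 0" --pt "0 0 0 0 0 0" --pt "0 0 0 0 0 0" --pt "0 0 0 0 0 0"

```text
t: 12.07
position: [0.4764, -0.2856, 0.0758]
tool_rot: [-0.0, 0.174, 0.985, 0.0]
wrist_force: [-0.0, -0.0, -0.4]
grip_width: 0.0006
grip_force: 0.0
```

send_rows --pt "0 0 0 0 0 0" --pt "0 0 0 0 0 0" --pt "0 0 0 0 0 0" --pt "0 0 0 0 0 0" --pt "0 0 0 0 0 0"

```text
t: 12.48
position: [0.4764, -0.2856, 0.0758]
tool_rot: [-0.0, 0.175, 0.985, 0.0]
wrist_force: [0.4, 0.7, 0.3]
grip_width: 0.0005
grip_force: 0.0
```

send_rows --pt "0 0 0 0 0 0" --pt "0 0 0 0 0 0" --pt "0 0 0 0 0 0" --pt "0 0 0 0 0 0" --pt "0 0 0 0 0 0"

```text
t: 12.9
position: [0.4764, -0.2856, 0.0758]
tool_rot: [0.0, 0.174, 0.985, 0.0]
wrist_force: [1.0, 0.3, -0.1]
grip_width: 0.0003
grip_force: 0.0
```

```bash
python3 -c "
from workcell import job
print(job.job_done())"
```

```text
the job is handed in; nothing more can be done
None
```

I pressed the bell fully, pointed at the short bottle and then the small round well for over 2 s each, and handed in at about 13 s with the hand still over the well; no verdict was returned.

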